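# Load the drilling fixture and hold its cover plate down

### The job

Get the drilling fixture ready to drill: drop the two steel rods from the wooden stand end-down into the fixture's two deep pockets, one in each. Then fit the cover plate lengthways over the locating pin on top, which it hides from view (slide it along to find the pin) until it drops on, press it down against the sprung pads until it lies flat on the fixture block, and finish while still holding it pressed down: do not let go. Leave the other things on the table where they are.

Things in the scene. Friction and masses are not known exactly. Their poses are not given: they have to be found in the camera images.
- fixture: grey drilling fixture, fixed to the table: a block 90 mm (its x) by 200 mm (its y, lengthways), 90 mm tall, on a low flange (130 x 110 x 12 mm). Origin: centre of the underside, z up. On its top two sprung steel pads, 70 mm long (y) and 18 mm wide, centred at x = -27 and +27 mm, stand 8 mm above the block's top.
- slot (a point): middle of the block's top (90 mm up), centre of a dark lengthways slot. In it a fixed round steel locating pin, 14 mm across, rises 14 mm above the block's top, its last 3 mm bevelled to 8 mm across. The pin is on the centre line (fixture x = 0) but anywhere from 12 mm to the -y to 12 mm to the +y side of this point; its place is not reported.
- pocket_a (a point): centre of the mouth of one rod pocket, at the block's top (90 mm up), 68 mm from the fixture's middle toward its -y. A round hole, 19 mm across with a 3 mm chamfer, 84 mm deep.
- pocket_b (a point): the same for the other pocket, 68 mm from the middle toward the fixture's +y.
- pads (a joint): how far the two sprung pads (they move as one) are pressed down, m: 0 is up, 0.008 is level with the block's top (full stroke 0.010). They start to yield at 10 N and take 18 N at 8 mm, the cover's weight included.
- cover: aluminium cover plate lying right way up: 80 mm (its x) by 200 mm (its y, lengthways) by 20 mm thick, 0.45 to 0.7 kg. Origin: centre of the underside, z up; there the underside has a blind hole for the pin, 18 mm across, 16 mm deep, not seen from above. Near each end a drilling slot, 10 x 45 mm, goes through. It may lie either way round on the fixture.
- cover_grip (a point): grip point in the dark steel bar on the cover's top, 42 mm above its underside. The bar is 22 mm wide (across, cover's x), 70 mm long (cover's y) and rises from 20 to 56 mm above the underside.
- rod_a: steel rod, 14 mm in diameter, 80 mm long, about 0.1 kg, standing upright in the wooden stand: 30 mm of it in the hole, 50 mm above. Origin: centre of its lower end, z along the rod. At the bottom of a pocket its top lies 4 mm below the block's top.
- rod_b: the second rod, the same.
- stand: wooden stand, fixed to the table, 110 mm (its x) by 50 mm by 40 mm tall; the rods stand 30 mm either side of its middle along its x, in 17 mm holes 30 mm deep. Origin: centre of the underside.
- cup_1: white cup, 72 mm across, 90 mm tall, beyond the stand; a bystander, leave alone
- cup_2: white cup like cup_1, at the robot's right; a bystander, leave alone
- wrench: steel wrench lying beyond the fixture; a bystander, leave alone
- screwdriver: screwdriver lying on the robot's side of the stand; a bystander, leave alone
- tin: tin can, 80 mm across, 90 mm tall, at the robot's right; a bystander, leave alone
- tape: black tape measure, 50 x 60 x 35 mm, on the robot's side of the fixture; a bystander, leave alone
- collar: brass collar, 44 mm across, 20 mm tall, at the robot's left; a bystander, leave alone
There are look-alikes about, which are no part of the job. There is more than one size of the cover; the job needs the larger. What is shaped like the fixture but orange is not meant.

How it is judged (in metres and radians):
On the way, in this order (a step that is already met when the one before it is completed fails the run):
1. both rods stand in the fixture's pockets, one in each, down at the bottom (((horizontal distance between rod_a and pocket_a below 0.006 m and z of each of rod_a, rod_b in the frame of fixture below 0.01 m and angle between each of rod_a, rod_b's own z axis and vertical below 0.12 rad and horizontal distance between rod_b and pocket_b below 0.006 m) or (horizontal distance between rod_a and pocket_b below 0.006 m and z of each of rod_a, rod_b in the frame of fixture below 0.01 m and angle between each of rod_a, rod_b's own z axis and vertical below 0.12 rad and horizontal distance between rod_b and pocket_a below 0.006 m))), for 0.2 s.
2. the cover has dropped onto the pin: it lies level along the fixture with its underside at most 10 mm above the block's top (on the pin's top it would be 14 mm) (x of cover in the frame of fixture between -0.006 and 0.006 m and y of cover in the frame of fixture between -0.018 and 0.018 m and z of cover in the frame of fixture below 0.1 m and angle between the y axis of cover and the y axis of fixture, either way round below 0.1 rad and angle between cover's own z axis and vertical below 0.06 rad), for 0.1 s.
At the end, for the whole second after the job is handed in: One rod at the bottom of each pocket (10 mm). Cover on the pin, within 6 mm across and 18 mm lengthways of the fixture's middle, 0.10 rad in line, underside within 2.5 mm of the block's top, pads pressed 6 mm, still; fingers push on it (over 5 N) and it bears on the fixture (over 2 N) (((horizontal distance between rod_a and pocket_a below 0.006 m and z of each of rod_a, rod_b in the frame of fixture below 0.01 m and angle between each of rod_a, rod_b's own z axis and vertical below 0.12 rad and horizontal distance between rod_b and pocket_b below 0.006 m) or (horizontal distance between rod_a and pocket_b below 0.006 m and z of each of rod_a, rod_b in the frame of fixture below 0.01 m and angle between each of rod_a, rod_b's own z axis and vertical below 0.12 rad and horizontal distance between rod_b and pocket_a below 0.006 m)) and x of cover in the frame of fixture between -0.006 and 0.006 m and y of cover in the frame of fixture between -0.018 and 0.018 m and z of cover in the frame of fixture below 0.0925 m and angle between the y axis of cover and the y axis of fixture, either way round below 0.1 rad and angle between cover's own z axis and vertical below 0.06 rad and value of joint pads above 0.006 m and contact force between the fingers and cover above 5 N and contact force between cover and fixture above 2 N and linear speed of cover below 0.02 m/s); the arm keeps its last pose, push and grip.
It fails at once if a bystander was shifted by more than 30 mm (distance of any of cup_1, cup_2, wrench, screwdriver, tin, tape, collar from where it was at the start of the episode above 0.03 m).
It also fails if it takes over 72 s, if anything falls off the work surface, if the arm or the gripper's body presses on something with over 40 N, if the wrist force passes 120 N, or if a joint passes its speed limit or range.

### The arm

A 6-joint arm with a two-finger parallel gripper is mounted at the origin on the work surface. World frame = base frame: x ahead of the robot, y to its left, z up, the work surface at z = 0. Lengths are in m, angles in degrees, forces in N, time in s.
With the tool pointing down it reaches from about 0.375 to 0.9 m from the base axis. Payload 3.1 kg.
Tool frame: the origin (TCP) lies on the centre line of the jaws, within the pads' length; the fingertips stand 17 mm ahead of it and the grasp point (between the pads) lies 2 mm behind it; z points along the fingers, y is the line along which they close (so a half turn about z gives the same grasp; the last joint's range is limited). The gripper opens to 87 mm and grips with 3 to 60 N. Pads are 19 mm wide; open, the fingers measure 117 mm over their backs; the gripper's body (75 mm by 190 mm) begins 51 mm behind the grasp point.
Start: joints at [54.23, 30.224, 82.088, -0, 67.689, -10.227], TCP at [0.269, 0.564, 0.24] pointing down, gripper open.
Joint ranges: [-176.69, 176.69], [-43.24, 126.21], [12.49, 139.97], [-82, 262], [0, 151.66], [-163.58, 163.58]. Speed limits (degrees/s): [159.86, 159.86, 180, 180, 180, 180].

### API

Orientations are given as a 3x3 rotation matrix whose columns are the frame's x, y, z axes.
In Python, from rig import bot, imaging, finder gives the robot as it stands. The module is installed in compiled form; this text tells all that it offers.
- The arm moves only by the tool play_rows, never from a script. Its argument "motion" is a list that holds one entry, the list of rows, each a list of 6 numbers: the shift along the tool's x, y, z in shares of 0.75 m (1.0 is 0.75 m), then the turn, a rotation vector about the tool's x, y, z in fractions of the full range, 1 being 360 degrees. In form: [[[dx, dy, dz, wx, wy, wz], ...]]. A call has 1 to 8 rows; each row is the pose to reach, as a shift and turn from the pose commanded when the call began, along the tool's axes at that moment; what a row does not reach only later rows make up. A row lasts 1/12 s, in which the tool goes at most 41.7 mm and 7.16 degrees, less where a joint would pass 70% of its speed; a pose out of reach is approached as far as the arm can. A shift or turn number past 1, either way, is cut back to 1. A call with a gripper value outside its range is refused whole. "fingers" is the finger opening in m, from 0 to 0.087, set as the call begins (left out, the last holds). The fingers move at their own pace and stop on an object; the grip force is fixed at half the most. Time passes only in rows, so rows that repeat a pose let the fingers close. It gives the time, the measured TCP pose, the force, the opening and the grip force at its end, in the units of the state.
- bot.read_state(): the state, without advancing time (a new reading comes with each control period).
- imaging.capture(name): name is "scene" or "top"; returns a dict with "frame" (384x512x3 uint8, red, green, blue), "camera_matrix" (3x3 intrinsics, pixels), "k1" (the pictures are not rectified: a ray, as slopes to the right and down, at radius r is drawn at 1 + k1 r^2 times it, then the intrinsics apply), "R" (3x3) and "t" (3): a world point X has camera coordinates R X + t. Camera axes: x right, y down, z forward; pixel columns grow to the right and rows downward; lengths in m; the calibration is good to about 2 mm. A picture is of the moment at which its call begins. There is no depth.
- bot.hand_in(): hands the job in; it is judged then, once.
Trained networks look in the newest picture that a camera, given by its name, has taken for a name from the list of things; names that differ only in an ending like _2 or _b are one class to them, and where a whole thing is asked for, a point or a joint stands for the part that bears it (a point fixed in the world has none). Each returns a list of dicts, best first, with "confidence" (0 to 1); they miss things now and then, are a little off and sometimes report something else, mostly with a low value. They report only what shows in the picture. A call takes as long as a camera call. They do not tell look-alikes from the thing itself.
- finder.recognise(camera, name): "at" ([x, y, z] in m, in world coordinates, good to about 4 mm: the middle of the surface that is visible of it).
- finder.outline_of(camera, name): "pixels" (384x512 bool, what is visible of it).
The state is a dict: "time_s": time; "joint_positions": joint angles; "qvel": joint speeds; "tau": joint torques, N m; "position": TCP position; "tcp_rot": TCP orientation; "force": force on the tool from outside, world axes, zero at the start; "moment": the same for the moment, N m; "opening": opening from 0.0 (shut) to 1.0 (fully open); "grasp_force": force on a finger pad.
Only numpy, scipy, OpenCV 4.12 (cv2) and the standard library are available. Lean on these libraries where they do the work, as an engineer would, in place of code of your own. Each camera call takes 0.05 s, during which the arm holds its last target. There are 200 camera calls.

## Working session

There is one attempt and no reset: what is moved stays moved. The work goes in short steps, Python scripts to look and compute and a tool call to move; the robot and the scene stay as the last step left them, time stands still between calls to the robot, and variables do not carry over. Pictures are saved under pics/ and viewed, at most 10 in all, crops included, and the job is handed in when it is done.

Besides the shell and the picture viewer there is one more tool, called by a JSON object that holds its "api" and its "payload". play_rows: Moves the arm, as the interface text tells. Its arguments: {"type":"object","properties":{"motion":{"type":"array"},"fingers":{"type":"number"}},"required":["motion"]}

```bash
mkdir -p pics; cat > h.py <<'E'
import numpy as np, cv2
from rig import bot, imaging, finder
def cap(n,save=None):
    c=imaging.capture(n)
    if save: cv2.imwrite('pics/'+save,c['frame'][:,:,::-1])
    return c
def proj(c,X):
    X=np.atleast_2d(X)@np.array(c['R']).T+np.array(c['t']); s=X[:,:2]/X[:,2:]
    s=s*(1+c['k1']*(s**2).sum(1,keepdims=True)); K=np.array(c['camera_matrix'])
    return s@K[:2,:2].T+K[:2,2]
def ray(c,uv,z):
    K=np.array(c['camera_matrix']); d=(np.atleast_2d(uv).astype(float)-K[:2,2])@np.linalg.inv(K[:2,:2]).T
    s=d.copy()
    for _ in range(30): s=d/(1+c['k1']*(s**2).sum(1,keepdims=True))
    R=np.array(c['R']); o=-R.T@np.array(c['t']); w=np.c_[s,np.ones(len(s))]@R
    return o+w*((z-o[2])/w[:,2:])
E
python3 - <<'E'
from h import *
np.set_printoptions(precision=4,suppress=True)
for n in ['top','scene']:
    c=cap(n,n+'1.png'); print(n,-np.array(c['R']).T@c['t'],c['k1'],c['camera_matrix'][0])
    for k in ['fixture','cover','cover_grip','rod_a','stand','pocket_a','slot','cup_1','wrench','screwdriver','tin','tape','collar']:
        try:
            for d in finder.recognise(n,k): print(k,round(d['confidence'],2),np.array(d['at']),proj(c,d['at'])[0].round())
        except Exception as e: print(k,e)
s=bot.read_state();print(s['tcp_rot'],s['force'],s['time_s'])
E
```

```text
top [ 0.4314 -0.0133  1.8559] -0.15956283847241756 [497.6063   0.     258.0544]
fixture 0.88 [ 0.5627 -0.2276  0.0898] [317. 183.]
fixture 0.56 [ 0.2897 -0.3092  0.088 ] [340. 260.]
cover 0.97 [0.2752 0.2467 0.0144] [187. 262.]
cover 0.9 [0.4872 0.2816 0.017 ] [178. 205.]
cover 0.26 [ 0.4203 -0.4817  0.0887] [388. 223.]
cover_grip 0.85 [0.2756 0.2483 0.0126] [187. 262.]
cover_grip 0.79 [0.4906 0.2809 0.0161] [178. 204.]
stand 0.71 [0.5624 0.0747 0.0407] [233. 184.]
pocket_a 0.97 [ 0.5574 -0.2283  0.0868] [317. 185.]
pocket_a 0.66 [ 0.2873 -0.3144  0.0929] [342. 261.]
slot 0.69 [ 0.291  -0.3099  0.0938] [341. 260.]
slot 0.68 [ 0.5459 -0.5016  0.0409] [389. 189.]
slot 0.6 [ 0.5581 -0.2297  0.0927] [318. 185.]
cup_1 0.9 [0.7491 0.0524 0.0269] [240. 135.]
cup_1 0.58 [ 0.543  -0.5037  0.0398] [390. 190.]
wrench 0.79 [ 0.7719 -0.1456  0.009 ] [293. 129.]
screwdriver 0.73 [0.3465 0.0203 0.0231] [248. 243.]
screwdriver 0.6 [0.5552 0.4712 0.0183] [128. 187.]
tin 0.56 [ 0.4219 -0.4803  0.0914] [388. 223.]
tape 0.53 [ 0.3479 -0.1164  0.0358] [285. 243.]
collar 0.61 [0.5559 0.4717 0.0226] [127. 
[... 811 characters left out ...]
137.]
cup_1 0.97 [0.7381 0.0446 0.0532] [225. 264.]
cup_1 0.94 [ 0.5451 -0.4814  0.0596] [141. 137.]
wrench 0.82 [ 0.7711 -0.1429  0.0089] [168. 244.]
wrench 0.41 [ 0.5898 -0.2125  0.0848] [190. 178.]
screwdriver 0.81 [0.3537 0.0257 0.0238] [299. 180.]
screwdriver 0.35 [ 0.7716 -0.1395  0.0079] [169. 245.]
tin 0.82 [ 0.4373 -0.4715  0.0725] [165. 118.]
tape 0.64 [ 0.3555 -0.1162  0.0369] [263. 158.]
tape 0.58 [ 0.4342 -0.471   0.0737] [166. 117.]
tape 0.37 [0.7354 0.0432 0.0551] [225. 262.]
collar 0.5 [ 0.4383 -0.4731  0.0728] [164. 118.]
collar 0.47 [0.5594 0.4735 0.0209] [398. 310.]
[[-0.9023  0.4312  0.    ]
 [ 0.4312  0.9023  0.    ]
 [-0.      0.     -1.    ]] [0.0124 0.0706 0.4174] 1.4
```

View pics/top1.png

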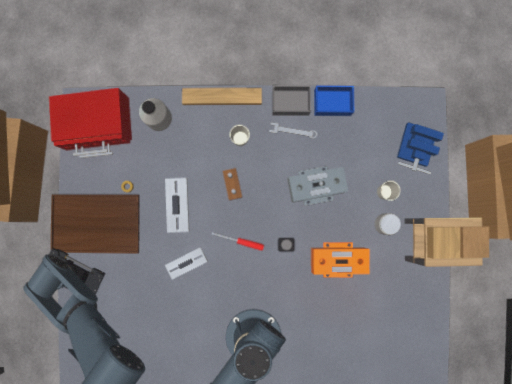

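View pics/scene1.png

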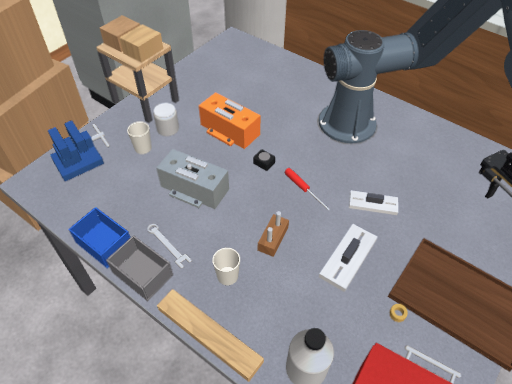

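Top view: the large cover is at (178,205) and the small one at (187,262). The grey fixture is at (317,184), with the orange look-alike at (340,260). The stand with its rods is at (233,184). Next I'll fit poses to the silhouettes.

```bash
cat > fit.py <<'E'
from h import *
from scipy.optimize import minimize
B=lambda sx,sy,z0,z1:np.array([[a*sx/2,b*sy/2,z] for a in(-1,1) for b in(-1,1) for z in(z0,z1)])
SH={'fixture':[B(.09,.2,0,.09),B(.13,.11,0,.012)],'cover':[B(.08,.2,0,.02),B(.022,.07,.02,.056)],'stand':[B(.11,.05,0,.04)]}
def place(P,p,z0=0):
    c,s=np.cos(p[2]),np.sin(p[2]); return P@np.array([[c,s,0],[-s,c,0],[0,0,1]])+[p[0],p[1],z0]
def render(cam,name,p,S=4,z0=0):
    m=np.zeros((384*S,512*S),np.uint8)
    for P in SH[name]:
        uv=(proj(cam,place(P,p,z0))+.5)*S
        cv2.fillConvexPoly(m,cv2.convexHull(np.round(uv*16).astype(np.int32)),255,shift=4)
    return cv2.resize(m,(512,384),interpolation=cv2.INTER_AREA)/255.
def fit(cams,masks,name,p0,z0=0):
    def f(q):
        p=[q[0]/100,q[1]/100,q[2]/10]
        return sum(np.abs(cv2.GaussianBlur(render(c,name,p,z0=z0),(0,0),1)-m).sum() for c,m in zip(cams,ms))
    ms=[cv2.GaussianBlur(m.astype(float),(0,0),1) for m in masks]
    q0=np.array([p0[0]*100,p0[1]*100,p0[2]*10]); best=None
    for st in (1.,.3):
        r=minimize(f,q0,method='Nelder-Mead',options=dict(initial_simplex=np.vstack([q0]+[q0+st*e for e in np.eye(3)]),xatol=.003,fatol=.1)); q0=r.x
    return np.array([q0[0]/100,q0[1]/100,q0[2]/10]),r.fun
def pick(cn,name,cam,at):
    u=proj(cam,at)[0]; best=None
    for d in finder.outline_of(cn,name):
        ys,xs=np.nonzero(d['pixels'])
        e=np.hypot(xs.mean()-u[0],ys.mean()-u[1])
        if best is None or e<best[0]: best=(e,d['pixels'],d['confidence'])
    return best
E
python3 - <<'E'
from fit import *
np.set_printoptions(precision=4,suppress=True)
C={n:cap(n) for n in('top','scene')}; tiles=[]
for name,at,yaw in [('fixture',[.565,-.228,.06],.14),('cover',[.487,.281,.015],-1.57),('stand',[.565,.075,.03],-.15)]:
    if name=='cover': yaw=0
    if name=='fixture': yaw=.14
    M={n:pick(n,name,C[n],at) for n in C}
    print(name,[(M[n][0].round(1),M[n][2].__round__(2),M[n][1].sum()) for n in C])
    # top: image right = -y world, up = +x
    y0={'fixture':[.14],'cover':[np.pi/2],'stand':[.15]}[name]
    y0=[-0.14,.14] if name=='fixture' else [np.pi/2-.05,np.pi/2+.05] if name=='cover' else [.2,-.2]
    fs=[]
    for sel in (['top'],['scene'],['top','scene']):
        r=min((fit([C[n] for n in sel],[M[n][1] for n in sel],name,[at[0],at[1],y]) for y in y0+[y0[0]+np.pi/2]),key=lambda r:r[1])
        fs.append(r[0]); print(sel,r[0][:2],np.degrees(r[0][2]).round(2),round(r[1]))
    p=fs[-1]
    for n in C:
        im=C[n]['frame'][:,:,::-1].copy(); u=proj(C[n],[*p[:2],.03])[0].astype(int)
        x,y=u-[40,36]; cr=cv2.resize(im[y:y+72,x:x+80],None,fx=3.3,fy=3.3,interpolation=cv2.INTER_CUBIC)
        for P in SH[name]:
            uv=(proj(C[n],place(P,p))-[x,y]+.5)*3.3
            for i in range(8):
                for j in range(i):
                    if bin(i^j).count('1')==1: cv2.line(cr,tuple(int(v) for v in uv[i]),tuple(int(v) for v in uv[j]),(0,255,0),1)
        tiles.append(cr)
cv2.imwrite('pics/m1.png',np.vstack([np.hstack(tiles[0::2]),np.hstack(tiles[1::2])]))
E
```

```text
fixture [(np.float64(1.9), 0.72, np.int64(1734)), (np.float64(3.4), 0.96, np.int64(2923))]
['top'] [ 0.5606 -0.2302] 10.65 56
['scene'] [ 0.5624 -0.2327] 10.63 56
['top', 'scene'] [ 0.5617 -0.2326] 10.53 138
cover [(np.float64(1.6), 0.63, np.int64(1162)), (np.float64(4.2), 0.71, np.int64(1809))]
['top'] [0.489  0.2874] 93.21 72
['scene'] [0.4898 0.2853] 93.59 115
['top', 'scene'] [0.4906 0.2866] 92.83 201
stand [(np.float64(0.9), 0.76, np.int64(381)), (np.float64(4.2), 0.89, np.int64(672))]
['top'] [0.5641 0.0785] 12.44 52
['scene'] [0.5683 0.0785] 193.51 139
['top', 'scene'] [0.5663 0.0782] 13.11 209
```

View pics/m1.png

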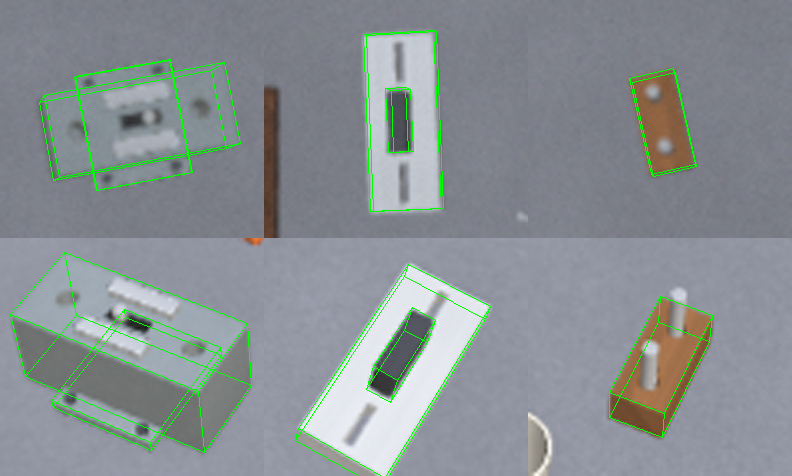

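All three fits line up with the edges: grey fixture, the larger (200x80) cover, and the stand with two rods. Next I'll measure the rod tops and the pin and work out the first approach.

```bash
cat > go.py <<'E'
import sys,numpy as np
from rig import bot
s=bot.read_state(); R=np.array(s['tcp_rot']); p=np.array(s['position'])
t=np.array([float(v) for v in sys.argv[1:4]])
print(p.round(4),(R.T@(t-p)).round(4),'yawy',np.degrees(np.arctan2(R[1,1],R[0,1])).round(2))
E
python3 - <<'E'
from fit import *
np.set_printoptions(precision=4,suppress=True)
C={n:cap(n) for n in('top','scene')}
st=[.5655,.0783,np.radians(12.8)]; fx=[.5615,-.2318,np.radians(10.55)]
for n in C:
    g=C[n]['frame'].astype(int).min(2)
    for sx in(-1,1):
        P=place(np.array([[.03*sx,0,.09]]),st); u=proj(C[n],P)[0]; x,y=u.round().astype(int)
        if n=='top':
            w=np.clip(g[y-4:y+5,x-4:x+5]-95,0,None); yy,xx=np.mgrid[y-4:y+5,x-4:x+5]
            c=np.array([(w*xx).sum(),(w*yy).sum()])/w.sum(); print('rod',P[0],u,c,ray(C[n],c,.09)[0])
    for y in(-.068,.068):
        P=place(np.array([[0,y,.09]]),fx); u=proj(C[n],P)[0]; x,yy0=u.round().astype(int)
        w=np.clip(np.median(g[yy0-7:yy0+8,x-7:x+8])-8-g[yy0-5:yy0+6,x-5:x+6],0,None); yy,xx=np.mgrid[yy0-5:yy0+6,x-5:x+6]
        c=np.array([(w*xx).sum(),(w*yy).sum()])/w.sum(); print(n,'pocket',P[0],u,c,ray(C[n],c,.09)[0])
    # rectified top of fixture at z=.104
    ys,xs=np.mgrid[-60:61,-45:46]/1000.
    uv=proj(C[n],place(np.c_[xs.ravel(),ys.ravel(),0*xs.ravel()+.104],fx)).astype(np.float32)
    im=cv2.remap(C[n]['frame'],uv[:,0].reshape(xs.shape),uv[:,1].reshape(xs.shape),cv2.INTER_CUBIC)
    cv2.imwrite(f'pics/r_{n}.png',cv2.resize(im,None,fx=4,fy=4)[:,:,::-1])
a=[cv2.imread(f'pics/r_{n}.png') for n in C]; m=np.hstack(a)
for k in range(0,121,10): cv2.line(m,(0,k*4),(8 if k!=60 else 40,k*4),(0,0,255),1)
cv2.imwrite('pics/r.png',m)
E
python3 go.py .5360 .0710 .17; python3 go.py .5360 .0710 .080
```

```text
rod [0.5362 0.0717 0.09  ] [233.3908 190.7517] [232.9474 190.6908] [0.5365 0.0732 0.09  ]
rod [0.5948 0.0849 0.09  ] [229.7246 174.3621] [229.3559 174.3269] [0.5949 0.0863 0.09  ]
top pocket [ 0.574  -0.2987  0.09  ] [337.1061 180.2885] [336.5955 179.9261] [ 0.5752 -0.2968  0.09  ]
top pocket [ 0.549  -0.1649  0.09  ] [299.8691 187.2034] [299.6952 186.2877] [ 0.5523 -0.1643  0.09  ]
scene pocket [ 0.574  -0.2987  0.09  ] [172.9063 160.6108] [173.3917 161.7235] [ 0.5764 -0.2942  0.09  ]
scene pocket [ 0.549  -0.1649  0.09  ] [211.1171 175.8145] [211.8044 176.9932] [ 0.5513 -0.1603  0.09  ]
[0.2694 0.5639 0.2396] [-0.453  -0.3298  0.0696] yawy 64.46
[0.2694 0.5639 0.2396] [-0.453  -0.3298  0.1596] yawy 64.46
```

View pics/r.png

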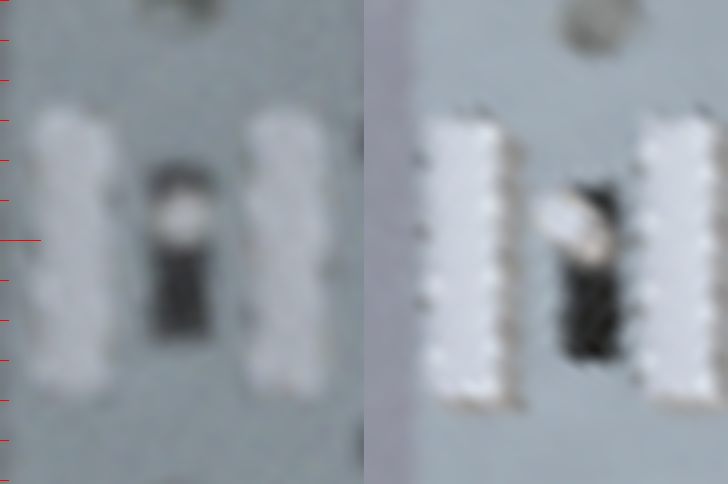

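Rectified top view: the pin head is at (182,215), so about 7 mm to the fixture's -y side of the slot middle. The rod tops agree with the stand fit to within 2 mm. I'll move to the nearer rod first.

The rows are not in the units I measure in: shifts go in shares of 0.75 m and turns go in shares of 360 degrees. I convert before sending: -0.226 m is -0.3013, -0.224 m is -0.2987.

{"api": "play_rows", "payload": {"motion": [[[-0.0427,-0.0307,0,0,0,0],[-0.0853,-0.0627,0,0,0,0],[-0.128,-0.0933,0.0133,0,0,0],[-0.1707,-0.124,0.0267,0,0,0],[-0.2133,-0.156,0.04,0,0,0],[-0.256,-0.1867,0.04,0,0,0],[-0.2987,-0.2173,0.04,0,0,0],[-0.3013,-0.2187,0.04,0,0,0]]], "fingers": 0.05}}

```text
time_s: 2.57
position: [0.4057, 0.3136, 0.2095]
tcp_rot: [[-0.9, 0.436, 0.001], [0.436, 0.9, -0.002], [-0.002, -0.002, -1.0]]
force: [-0.5, 0.1, -0.3]
opening: 0.59
grasp_force: 0.0
```

Converted, -0.2266 m is -0.3021, -0.224 m is -0.2987.

{"api": "play_rows", "payload": {"motion": [[[-0.0427,-0.0307,0,0,0,0],[-0.0853,-0.0627,0,0,0,0],[-0.128,-0.0933,0.0133,0,0,0],[-0.1707,-0.124,0.0267,0,0,0],[-0.2133,-0.156,0.04,0,0,0],[-0.256,-0.1867,0.0533,0,0,0],[-0.2987,-0.2173,0.0533,0,0,0],[-0.3021,-0.2184,0.0533,0,0,0]]]}}

```text
time_s: 3.23
position: [0.5412, 0.0677, 0.1694]
tcp_rot: [[-0.9, 0.436, 0.005], [0.436, 0.9, -0.002], [-0.006, 0.0, -1.0]]
force: [0.7, 0.8, -0.6]
opening: 0.572
grasp_force: 0.0
```

```bash
python3 go.py .5365 .073 .08
```

```text
[0.5412 0.0677 0.1694] [0.007  0.0027 0.0894] yawy 64.16
```

Converted, 0.04 m is 0.0533, 0.02 m is 0.0267.

{"api": "play_rows", "payload": {"motion": [[[0.004,0.0013,0.0267,0,0,0],[0.004,0.0013,0.0533,0,0,0],[0.004,0.0013,0.0533,0,0,0]]]}}

```text
time_s: 3.48
position: [0.5319, 0.0757, 0.1269]
tcp_rot: [[-0.902, 0.432, -0.006], [0.432, 0.902, 0.001], [0.006, -0.002, -1.0]]
force: [-1.6, -0.1, 0.1]
opening: 0.574
grasp_force: 0.0
```

```bash
python3 go.py .5365 .073 .08
```

```text
[0.5319 0.0757 0.1269] [-0.0056 -0.0003  0.0468] yawy 64.42
```

{"api": "play_rows", "payload": {"motion": [[[-0.004,-0.0013,0,0,0,0],[-0.004,-0.0013,0,0,0,0],[-0.004,-0.0013,0.0133,0,0,0],[-0.004,-0.0013,0.032,0,0,0],[-0.004,-0.0013,0.0507,0,0,0],[-0.004,-0.0013,0.064,0,0,0],[-0.004,-0.0013,0.064,0,0,0]]]}}

```text
time_s: 4.07
position: [0.5354, 0.0733, 0.08]
tcp_rot: [[-0.902, 0.431, -0.003], [0.431, 0.902, 0.0], [0.003, -0.001, -1.0]]
force: [-0.2, -0.9, -0.5]
opening: 0.573
grasp_force: 0.0
```

```bash
python3 go.py .5365 .073 .08
```

```text
[0.5354 0.0733 0.08  ] [-0.0011  0.0002  0.    ] yawy 64.47
```

Commanded shifts come out accurate once the arm settles. Now grip and lift.

{"api": "play_rows", "payload": {"motion": [[[0,0,0,0,0,0],[0,0,0,0,0,0],[0,0,0,0,0,0],[0,0,0,0,0,0],[0,0,0,0,0,0],[0,0,0,0,0,0]]], "fingers": 0.0}}

```text
time_s: 4.57
position: [0.5367, 0.073, 0.082]
tcp_rot: [[-0.902, 0.431, 0.001], [0.431, 0.902, -0.0], [-0.001, 0.0, -1.0]]
force: [0.7, 0.3, -1.5]
opening: 0.209
grasp_force: 0.0
```

Converted, -0.125 m is -0.1667, -0.11 m is -0.1467.

{"api": "play_rows", "payload": {"motion": [[[0,0,-0.0133,0,0,0],[0,0,-0.0333,0,0,0],[0,0,-0.0667,0,0,0],[0,0,-0.1067,0,0,0],[0,0,-0.1467,0,0,0],[0,0,-0.1667,0,0,0],[0,0,-0.1667,0,0,0]]]}}

```text
time_s: 5.15
position: [0.5389, 0.0729, 0.211]
tcp_rot: [[-0.902, 0.431, 0.009], [0.431, 0.902, -0.001], [-0.008, 0.003, -1.0]]
force: [0.6, 0.2, -0.8]
opening: 0.149
grasp_force: 30.0
```

```bash
python3 go.py .550 -.1637 .205;python3 go.py .5745 -.2968 .205
```

```text
[0.5389 0.0729 0.211 ] [-0.1119 -0.2088  0.0062] yawy 64.47
[0.5389 0.0729 0.211 ] [-0.1914 -0.3183  0.0066] yawy 64.47
```

```bash
python3 - <<'E'
from h import *
c=cap('scene'); s=bot.read_state(); p=np.array(s['position']); print(p)
for d in finder.recognise('scene','rod_a'): print(d['confidence'],d['at'])
im=c['frame'][:,:,::-1].copy(); u=proj(c,p)[0].astype(int)
x,y=u-[50,45]; cr=cv2.resize(im[y:y+100,x:x+100],None,fx=5.5,fy=5.5,interpolation=cv2.INTER_CUBIC)
for dz in(.017,0,-.017,-.03,-.05,-.07,-.09): 
    q=(proj(c,p+[0,0,dz])[0]-[x,y]+.5)*5.5; cv2.circle(cr,(int(q[0]),int(q[1])),2,(0,255,0),-1)
cv2.imwrite('pics/g1.png',cr)
E
```

```text
[0.53753154 0.07298187 0.20877447]
0.51 [0.6034, 0.0873, 0.0716]
```

View pics/g1.png

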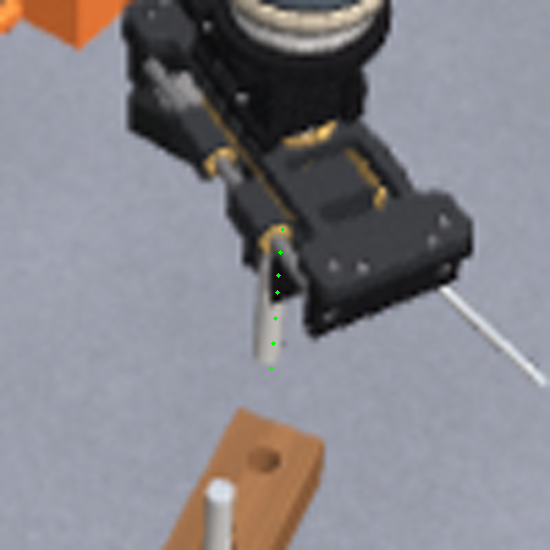

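The rod is held upright with its top about level with the TCP, so its lower end is about 80 mm below. The tip shows at (268,362) in the crop. Now to pocket_b.

Converted, -0.2077 m is -0.2769, -0.1142 m is -0.1523.

{"api": "play_rows", "payload": {"motion": [[[-0.0133,-0.024,0,0,0,0],[-0.0347,-0.0627,0,0,0,0],[-0.06,-0.108,0,0,0,0],[-0.0853,-0.1547,0,0,0,0],[-0.1107,-0.2013,0,0,0,0],[-0.1333,-0.244,0,0,0,0],[-0.1467,-0.2667,0,0,0,0],[-0.1523,-0.2769,0,0,0,0]]]}}

```text
time_s: 5.92
position: [0.5492, -0.1667, 0.2044]
tcp_rot: [[-0.901, 0.435, -0.003], [0.435, 0.901, 0.001], [0.003, -0.001, -1.0]]
force: [0.2, 0.7, -1.3]
opening: 0.152
grasp_force: 30.0
```

{"api": "play_rows", "payload": {"motion": [[[0,0,0,0,0,0],[0,0,0,0,0,0],[0,0,0,0,0,0],[0,0,0,0,0,0]]]}}

```text
time_s: 6.25
position: [0.5495, -0.1616, 0.2062]
tcp_rot: [[-0.903, 0.429, -0.001], [0.429, 0.903, 0.001], [0.002, 0.0, -1.0]]
force: [-0.1, -0.5, -1.0]
opening: 0.151
grasp_force: 30.0
```

```bash
python3 go.py .550 -.1637 .205; python3 - <<'E'
from h import *
s=bot.read_state(); p=np.array(s['position']); tiles=[]
for n in('top','scene'):
    c=cap(n); im=c['frame'][:,:,::-1].copy(); u=proj(c,p-[0,0,.06])[0].astype(int)
    x,y=u-[30,30]; cr=cv2.resize(im[y:y+65,x:x+60],None,fx=6.5,fy=6.5,interpolation=cv2.INTER_CUBIC)
    for dz in(0,-.08,-.113): 
        q=(proj(c,p+[0,0,dz])[0]-[x,y]+.5)*6.5; cv2.circle(cr,(int(q[0]),int(q[1])),2,(0,255,0),-1)
    tiles.append(cr)
cv2.imwrite('pics/g2.png',np.hstack(tiles))
E
```

```text
[ 0.5495 -0.1616  0.2062] [-0.0014 -0.0017  0.0012] yawy 64.57
```

View pics/g2.png

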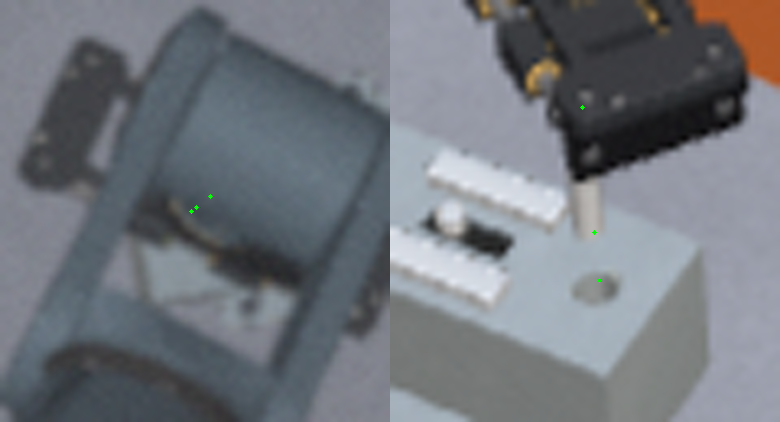

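Scene view: the rod tip is at (588,236), and dropping it straight down leads to the pocket mouth at (596,289) to within about 1 mm. Lowering.

Converted, 0.045 m is 0.06, 0.04 m is 0.0533.

{"api": "play_rows", "payload": {"motion": [[[0,0,0.0107,0,0,0],[0,0,0.0267,0,0,0],[0,0,0.0373,0,0,0],[0,0,0.0453,0,0,0],[0,0,0.0533,0,0,0],[0,0,0.06,0,0,0],[0,0,0.06,0,0,0]]]}}

```text
time_s: 6.93
position: [0.5494, -0.1634, 0.1604]
tcp_rot: [[-0.902, 0.431, -0.002], [0.431, 0.902, 0.001], [0.002, 0.0, -1.0]]
force: [-0.9, -0.8, -1.4]
opening: 0.15
grasp_force: 30.0
```

{"api": "play_rows", "payload": {"motion": [[[0,0,0.0133,0,0,0],[0,0,0.0267,0,0,0],[0,0,0.0427,0,0,0],[0,0,0.056,0,0,0],[0,0,0.0627,0,0,0],[0,0,0.0627,0,0,0]]]}}

```text
time_s: 7.43
position: [0.5491, -0.1632, 0.1129]
tcp_rot: [[-0.902, 0.431, -0.003], [0.431, 0.902, 0.001], [0.003, 0.0, -1.0]]
force: [0.6, -0.1, -0.7]
opening: 0.153
grasp_force: 30.0
```

Converted, -0.07 m is -0.0933, -0.06 m is -0.08.

{"api": "play_rows", "payload": {"motion": [[[0,0,0,0,0,0],[0,0,0,0,0,0],[0,0,0,0,0,0],[0,0,-0.0027,0,0,0],[0,0,-0.0133,0,0,0],[0,0,-0.04,0,0,0],[0,0,-0.08,0,0,0],[0,0,-0.0933,0,0,0]]], "fingers": 0.03}}

```text
time_s: 8.1
position: [0.5519, -0.1646, 0.1888]
tcp_rot: [[-0.902, 0.431, 0.006], [0.431, 0.902, -0.003], [-0.007, -0.0, -1.0]]
force: [1.3, -0.4, 0.9]
opening: 0.346
grasp_force: 0.0
```

```bash
python3 go.py .5949 .0860 .18; python3 - <<'E'
from h import *
c=cap('scene');c=c['frame'][:,:,::-1]
cv2.imwrite('pics/g3.png',cv2.resize(c[140:215,150:250],None,fx=4,fy=4,interpolation=cv2.INTER_CUBIC))
E
```

```text
[ 0.5519 -0.1646  0.1888] [0.0693 0.2446 0.0083] yawy 64.47
```

View pics/g3.png

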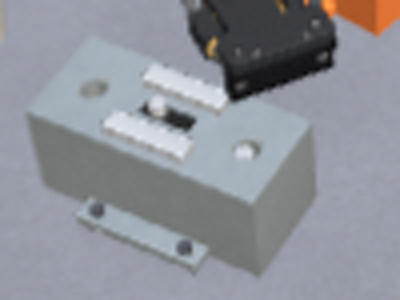

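Rod seated in pocket_b, its end visible at (245,153). Now the second rod.

Converted, 0.2446 m is 0.3261, 0.0671 m is 0.0895.

{"api": "play_rows", "payload": {"motion": [[[0.008,0.0293,0,0,0,0],[0.02,0.0733,0,0,0,0],[0.0347,0.1267,0,0,0,0],[0.0493,0.18,0,0,0,0],[0.064,0.2333,0,0,0,0],[0.0773,0.28,0,0,0,0],[0.0867,0.3147,0,0,0,0],[0.0895,0.3261,0,0,0,0]]], "fingers": 0.05}}

```text
time_s: 8.82
position: [0.5946, 0.0902, 0.1841]
tcp_rot: [[-0.904, 0.428, -0.0], [0.428, 0.904, 0.001], [0.001, 0.001, -1.0]]
force: [-0.4, -0.6, 0.0]
opening: 0.57
grasp_force: 0.0
```

Converted, 0.103 m is 0.1373, 0.09 m is 0.12.

{"api": "play_rows", "payload": {"motion": [[[0,0,0,0,0,0],[0,0,0.0133,0,0,0],[0,0,0.04,0,0,0],[0,0,0.0667,0,0,0],[0,0,0.0933,0,0,0],[0,0,0.12,0,0,0],[0,0,0.1373,0,0,0],[0,0,0.1373,0,0,0]]]}}

```text
time_s: 9.48
position: [0.5921, 0.0836, 0.0778]
tcp_rot: [[-0.901, 0.434, -0.008], [0.434, 0.901, -0.0], [0.007, -0.003, -1.0]]
force: [-0.8, 0.2, 0.6]
opening: 0.572
grasp_force: 0.0
```

{"api": "play_rows", "payload": {"motion": [[[0,0,0,0,0,0],[0,0,0,0,0,0],[0,0,0,0,0,0],[0,0,0,0,0,0],[0,0,0,0,0,0],[0,0,0,0,0,0],[0,0,0,0,0,0],[0,0,0,0,0,0]]], "fingers": 0.0}}

```text
time_s: 10.15
position: [0.5952, 0.086, 0.0821]
tcp_rot: [[-0.902, 0.431, 0.001], [0.431, 0.902, -0.0], [-0.001, 0.0, -1.0]]
force: [-0.9, -1.1, 1.3]
opening: 0.149
grasp_force: 30.0
```

Converted, -0.125 m is -0.1667, -0.12 m is -0.16.

{"api": "play_rows", "payload": {"motion": [[[0,0,-0.0133,0,0,0],[0,0,-0.04,0,0,0],[0,0,-0.08,0,0,0],[0,0,-0.1267,0,0,0],[0,0,-0.16,0,0,0],[0,0,-0.1667,0,0,0]]]}}

```text
time_s: 10.65
position: [0.5977, 0.0861, 0.2121]
tcp_rot: [[-0.902, 0.431, 0.01], [0.431, 0.902, -0.0], [-0.009, 0.004, -1.0]]
force: [1.4, -0.5, -1.1]
opening: 0.149
grasp_force: 30.0
```

Converted, -0.24 m is -0.32, -0.206 m is -0.2747.

{"api": "play_rows", "payload": {"motion": [[[-0.008,-0.0187,0,0,0,0],[-0.0213,-0.0507,0,0,0,0],[-0.0387,-0.0933,0,0,0,0],[-0.0573,-0.1387,0,0,0,0],[-0.076,-0.184,0,0,0,0],[-0.0947,-0.2293,0,0,0,0],[-0.1133,-0.2747,0,0,0,0],[-0.132,-0.32,0,0,0,0]]]}}

```text
time_s: 11.32
position: [0.5796, -0.1745, 0.2056]
tcp_rot: [[-0.902, 0.431, -0.002], [0.431, 0.902, 0.001], [0.002, 0.0, -1.0]]
force: [-0.2, -0.2, -1.2]
opening: 0.15
grasp_force: 30.0
```

Converted, -0.1144 m is -0.1525, -0.108 m is -0.144.

{"api": "play_rows", "payload": {"motion": [[[-0.0187,-0.0453,0,0,0,0],[-0.036,-0.0853,0,0,0,0],[-0.0507,-0.1227,0,0,0,0],[-0.06,-0.144,0,0,0,0],[-0.0637,-0.1525,0,0,0,0],[-0.0637,-0.1525,0,0,0,0],[-0.0637,-0.1525,0,0,0,0],[-0.0637,-0.1525,0,0,0,0]]]}}

```text
time_s: 11.98
position: [0.5744, -0.2948, 0.2062]
tcp_rot: [[-0.903, 0.43, -0.001], [0.43, 0.903, 0.002], [0.002, 0.001, -1.0]]
force: [0.6, -0.1, -1.2]
opening: 0.151
grasp_force: 30.0
```

```bash
python3 go.py .5745 -.2970 .205; python3 - <<'E'
from h import *
s=bot.read_state(); p=np.array(s['position'])
c=cap('scene'); im=c['frame'][:,:,::-1].copy(); u=proj(c,p-[0,0,.06])[0].astype(int)
x,y=u-[30,30]; cr=cv2.resize(im[y:y+65,x:x+60],None,fx=8,fy=8,interpolation=cv2.INTER_CUBIC)
for dz in(0,-.071,.09-p[2]): 
    q=(proj(c,p+[0,0,dz])[0]-[x,y]+.5)*8; cv2.circle(cr,(int(q[0]),int(q[1])),2,(0,255,0),-1)
cv2.imwrite('pics/g4.png',cr)
E
```

```text
[ 0.5744 -0.2948  0.2062] [-0.001  -0.002   0.0012] yawy 64.56
```

View pics/g4.png

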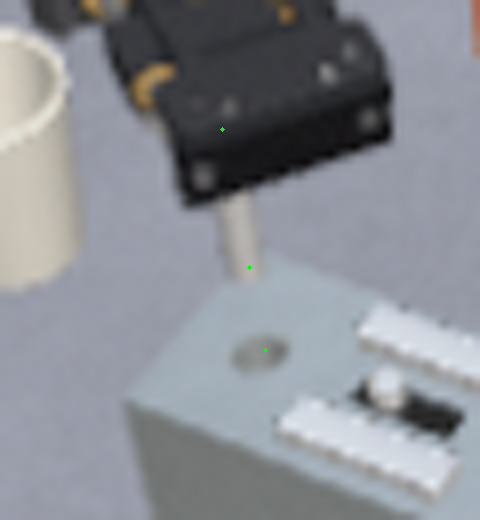

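Rod tip at (245,275), with pocket_a at (261,354) right below it. Lower and release.

Converted, 0.055 m is 0.0733, 0.052 m is 0.0693.

{"api": "play_rows", "payload": {"motion": [[[0,0,0.0133,0,0,0],[0,0,0.0333,0,0,0],[0,0,0.0467,0,0,0],[0,0,0.0547,0,0,0],[0,0,0.0627,0,0,0],[0,0,0.0693,0,0,0],[0,0,0.0733,0,0,0]]]}}

```text
time_s: 12.62
position: [0.5745, -0.2969, 0.1509]
tcp_rot: [[-0.902, 0.431, -0.0], [0.431, 0.902, 0.0], [0.001, 0.0, -1.0]]
force: [-0.9, 0.8, -0.8]
opening: 0.148
grasp_force: 30.0
```

Converted, 0.037 m is 0.0493, 0.036 m is 0.048.

{"api": "play_rows", "payload": {"motion": [[[0,0,0.0133,0,0,0],[0,0,0.0267,0,0,0],[0,0,0.04,0,0,0],[0,0,0.048,0,0,0],[0,0,0.0493,0,0,0],[0,0,0.0493,0,0,0]]]}}

```text
time_s: 13.12
position: [0.5741, -0.2968, 0.1136]
tcp_rot: [[-0.902, 0.431, -0.001], [0.431, 0.902, 0.001], [0.002, 0.0, -1.0]]
force: [0.0, -0.6, -0.6]
opening: 0.149
grasp_force: 30.0
```

Converted, -0.09 m is -0.12, -0.002 m is -0.0027.

{"api": "play_rows", "payload": {"motion": [[[0,0,0,0,0,0],[0,0,0,0,0,0],[0,0,0,0,0,0],[0,0,-0.0027,0,0,0],[0,0,-0.0133,0,0,0],[0,0,-0.04,0,0,0],[0,0,-0.08,0,0,0],[0,0,-0.12,0,0,0]]], "fingers": 0.03}}

```text
time_s: 13.78
position: [0.574, -0.2967, 0.2055]
tcp_rot: [[-0.902, 0.431, -0.001], [0.431, 0.902, 0.001], [0.002, 0.0, -1.0]]
force: [-0.4, 0.6, 0.4]
opening: 0.344
grasp_force: 0.0
```

```bash
python3 go.py .489 .2865 .14; python3 - <<'E'
from h import *
c=cap('scene')
a=cv2.resize(c['frame'][140:215,150:250,::-1],None,fx=4,fy=4,interpolation=cv2.INTER_CUBIC)
cv2.imwrite('pics/g5.png',a)
p=proj(c,[.489,.2865,.042]);print(p)
E
```

```text
[ 0.574  -0.2967  0.2055] [0.3281 0.4895 0.0662] yawy 64.46
[[350.60877111 249.66298204]]
```

View pics/g5.png

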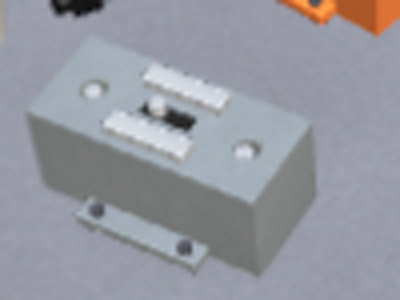

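Both rods sit in their pockets, ends visible at (93,90) and (245,152). Now to the cover, turning the tool across its bar.

Converted, 0.226 m is 0.3013, 0.085 m is 0.1133.

{"api": "play_rows", "payload": {"motion": [[[0.0107,0.016,0,0,0,0],[0.0293,0.044,0,0,0,0],[0.056,0.0827,0,0,0,0],[0.084,0.1253,0,0,0,0],[0.1133,0.1693,0,0,0,0],[0.1427,0.2133,0,0,0,0],[0.172,0.2573,0,0,0,0],[0.2013,0.3013,0,0,0,0]]], "fingers": 0.06}}

```text
time_s: 14.5
position: [0.5341, -0.0256, 0.2044]
tcp_rot: [[-0.902, 0.431, -0.001], [0.431, 0.902, 0.001], [0.001, 0.0, -1.0]]
force: [0.4, 0.5, -0.0]
opening: 0.681
grasp_force: 0.0
```

Converted, 0.247 m is 0.3293, 0.228 m is 0.304, -28.7 degrees is -0.0797.

{"api": "play_rows", "payload": {"motion": [[[0.0293,0.044,0,0,0,-0.0111],[0.0587,0.088,0,0,0,-0.0222],[0.088,0.132,0.0133,0,0,-0.0333],[0.1173,0.176,0.0267,0,0,-0.0444],[0.1467,0.22,0.0467,0,0,-0.0556],[0.176,0.264,0.06,0,0,-0.0667],[0.2027,0.304,0.0667,0,0,-0.075],[0.22,0.3293,0.0733,0,0,-0.0797]]]}}

```text
time_s: 15.17
position: [0.4908, 0.2694, 0.1487]
tcp_rot: [[-0.998, -0.06, -0.002], [-0.06, 0.998, 0.0], [0.002, 0.001, -1.0]]
force: [0.5, -0.6, 0.8]
opening: 0.686
grasp_force: 0.0
```

{"api": "play_rows", "payload": {"motion": [[[0,0,0,0,0,0],[0,0,0,0,0,0],[0,0,0,0,0,0],[0,0,0,0,0,0],[0,0,0,0,0,0]]]}}

```text
time_s: 15.58
position: [0.4937, 0.2647, 0.1499]
tcp_rot: [[-0.999, -0.053, 0.0], [-0.053, 0.999, -0.0], [-0.0, -0.0, -1.0]]
force: [-0.4, -0.7, -0.8]
opening: 0.686
grasp_force: 0.0
```

```bash
python3 go.py .4893 .2868 .042
```

```text
[0.4937 0.2647 0.1499] [0.0033 0.0223 0.1079] yawy 93.03
```

Converted, 0.108 m is 0.144, 0.025 m is 0.0333.

{"api": "play_rows", "payload": {"motion": [[[0.0013,0.0107,0.0133,0,0,0],[0.0027,0.0213,0.0333,0,0,0],[0.004,0.0293,0.06,0,0,0],[0.004,0.0293,0.0867,0,0,0],[0.004,0.0293,0.1133,0,0,0],[0.004,0.0293,0.1333,0,0,0],[0.004,0.0293,0.144,0,0,0],[0.004,0.0293,0.144,0,0,0]]]}}

```text
time_s: 16.25
position: [0.488, 0.287, 0.0394]
tcp_rot: [[-0.999, -0.054, -0.004], [-0.054, 0.999, -0.001], [0.004, -0.001, -1.0]]
force: [0.8, 0.1, -0.0]
opening: 0.687
grasp_force: 0.0
```

{"api": "play_rows", "payload": {"motion": [[[0,0,0,0,0,0],[0,0,0,0,0,0],[0,0,0,0,0,0],[0,0,0,0,0,0],[0,0,0,0,0,0],[0,0,0,0,0,0],[0,0,0,0,0,0],[0,0,0,0,0,0]]], "fingers": 0.0}}

```text
time_s: 16.92
position: [0.4893, 0.2872, 0.042]
tcp_rot: [[-0.998, -0.055, 0.0], [-0.055, 0.998, -0.001], [-0.0, -0.001, -1.0]]
force: [0.4, -3.9, 4.3]
opening: 0.253
grasp_force: 30.0
```

{"api": "play_rows", "payload": {"motion": [[[0,0,0,0,0,0],[0,0,0,0,0,0]]]}}

```text
time_s: 17.08
position: [0.4894, 0.2872, 0.0421]
tcp_rot: [[-0.998, -0.055, 0.0], [-0.055, 0.998, -0.001], [-0.0, -0.001, -1.0]]
force: [-0.1, -4.2, 5.5]
opening: 0.247
grasp_force: 30.0
```

```bash
python3 go.py .4893 .2868 .042
```

```text
[0.4894 0.2872 0.0421] [ 0.0001 -0.0004  0.0001] yawy 93.16
```

Bar gripped at 21.5 mm. Lift and carry.

Converted, -0.14 m is -0.1867, -0.055 m is -0.0733.

{"api": "play_rows", "payload": {"motion": [[[0,0,-0.004,0,0,0],[0,0,-0.016,0,0,0],[0,0,-0.04,0,0,0],[0,0,-0.0733,0,0,0],[0,0,-0.1133,0,0,0],[0,0,-0.1493,0,0,0],[0,0,-0.1733,0,0,0],[0,0,-0.1867,0,0,0]]]}}

```text
time_s: 17.75
position: [0.4895, 0.2885, 0.1839]
tcp_rot: [[-0.998, -0.055, 0.003], [-0.055, 0.998, 0.002], [-0.003, 0.002, -1.0]]
force: [-0.1, 0.1, -5.9]
opening: 0.252
grasp_force: 30.0
```

Converted, -0.242 m is -0.3227, -0.055 m is -0.0733, 34 degrees is 0.0944.

{"api": "play_rows", "payload": {"motion": [[[-0.0013,-0.0107,0,0,0,0.0028],[-0.004,-0.0333,0,0,0,0.0111],[-0.008,-0.0733,0,0,0,0.025],[-0.012,-0.12,0,0,0,0.0389],[-0.016,-0.1707,0,0,0,0.0528],[-0.02,-0.2213,0,0,0,0.0667],[-0.024,-0.272,0,0,0,0.0806],[-0.028,-0.3227,0,0,0,0.0944]]]}}

```text
time_s: 18.42
position: [0.5217, 0.0454, 0.1796]
tcp_rot: [[-0.856, 0.517, -0.004], [0.517, 0.856, 0.001], [0.004, -0.002, -1.0]]
force: [0.2, 0.0, -5.7]
opening: 0.253
grasp_force: 30.0
```

```bash
python3 go.py .5634 -.2374 .182; python3 -c "
from rig import bot;s=bot.read_state();print(s['force'],s['moment'],s['opening'],s['joint_positions'])"
```

```text
[0.5217 0.0454 0.1796] [-0.1818 -0.2206 -0.0027] yawy 58.88
[ 0.23435677  0.04429323 -5.65002326] [ 0.0226551  -0.06214591 -0.00079725] 0.2525742164349547 [-7.26458599e+00  2.74032965e+01  9.98974282e+01  3.97104183e-04
  5.29488842e+01 -6.61445720e+01]
```

Converted, -0.218 m is -0.2907, -0.045 m is -0.06, 46 degrees is 0.1278.

{"api": "play_rows", "payload": {"motion": [[[-0.0267,-0.0333,0,0,0,0.0167],[-0.06,-0.0747,0,0,0,0.0333],[-0.0933,-0.116,0,0,0,0.05],[-0.1267,-0.1573,0,0,0,0.0667],[-0.16,-0.1987,0,0,0,0.0833],[-0.1933,-0.24,0,0,0,0.1],[-0.22,-0.2733,0,0,0,0.1167],[-0.2333,-0.2907,0,0,0,0.1278]]]}}

```text
time_s: 19.08
position: [0.5614, -0.2347, 0.1794]
tcp_rot: [[-0.219, 0.976, -0.001], [0.976, 0.219, -0.001], [-0.001, -0.001, -1.0]]
force: [0.8, 0.1, -5.1]
opening: 0.25
grasp_force: 30.0
```

Converted, 2.6 degrees is 0.0072.

{"api": "play_rows", "payload": {"motion": [[[0,0,0,0,0,0.0056],[0,0,0,0,0,0.0072],[0,0,0,0,0,0.0072],[0,0,0,0,0,0.0072],[0,0,0,0,0,0.0072],[0,0,0,0,0,0.0072],[0,0,0,0,0,0.0072],[0,0,0,0,0,0.0072]]]}}

```text
time_s: 19.75
position: [0.562, -0.2291, 0.1817]
tcp_rot: [[-0.184, 0.983, 0.0], [0.983, 0.184, -0.0], [-0.0, 0.0, -1.0]]
force: [-0.1, 0.2, -5.6]
opening: 0.25
grasp_force: 30.0
```

```bash
python3 go.py .5634 -.2374 .182; python3 - <<'E'
from fit import *
s=bot.read_state(); p=np.array(s['position']);R=np.array(s['tcp_rot']);print(s['force'],np.degrees(np.arctan2(R[1,1],R[0,1])))
z=p[2]-.042
for k in['top','scene']:
    c=cap(k); M=pick(k,'cover',c,[p[0],p[1],z])
    print(k,M[0],M[1].sum(),M[2])
    r=fit([c],[M[1]],'cover',[p[0],p[1],np.radians(10.5)],z0=z); print(r[0],np.degrees(r[0][2]),r[1])
c=cap('scene');u=proj(c,[.5634,-.2374,.11])[0].astype(int)
cv2.imwrite('pics/g6.png',cv2.resize(c['frame'][u[1]-55:u[1]+45,u[0]-60:u[0]+60,::-1],None,fx=5,fy=5,interpolation=cv2.INTER_CUBIC))
E
```

```text
[ 0.562  -0.2291  0.1817] [-0.0084 -0.0002 -0.0003] yawy 10.61
[-0.10992473  0.21004091 -5.63863061] 10.613510209335468
top 21.978892059683723 201 0.52
[ 0.56203795 -0.22245992  0.26068553] 14.936180512285517 1182.4660638060682
scene 5.71373386167994 1270 0.72
[ 0.56415025 -0.2297638   0.21197433] 12.14523431729239 503.7846104252591
```

Converted, 0.032 m is 0.0427, -0.0084 m is -0.0112.

{"api": "play_rows", "payload": {"motion": [[[-0.0053,0,0,0,0,0],[-0.0112,0,0.0067,0,0,0],[-0.0112,0,0.016,0,0,0],[-0.0112,0,0.0267,0,0,0],[-0.0112,0,0.036,0,0,0],[-0.0112,0,0.0427,0,0,0],[-0.0112,0,0.0427,0,0,0],[-0.0112,0,0.0427,0,0,0]]]}}

```text
time_s: 20.67
position: [0.5631, -0.2375, 0.1488]
tcp_rot: [[-0.183, 0.983, -0.001], [0.983, 0.183, 0.001], [0.001, -0.001, -1.0]]
force: [0.0, 0.5, -5.3]
opening: 0.249
grasp_force: 30.0
```

Converted, 0.006 m is 0.008, 0.005 m is 0.0067.

{"api": "play_rows", "payload": {"motion": [[[0,0,0.0027,0,0,0],[0,0,0.0053,0,0,0],[0,0,0.0067,0,0,0],[0,0,0.008,0,0,0],[0,0,0.008,0,0,0],[0,0,0.008,0,0,0]]]}}

```text
time_s: 21.17
position: [0.5635, -0.2379, 0.1436]
tcp_rot: [[-0.183, 0.983, 0.0], [0.983, 0.183, -0.0], [-0.0, 0.0, -1.0]]
force: [0.4, -0.7, -5.2]
opening: 0.254
grasp_force: 30.0
```

```bash
python3 go.py .5634 -.2374 .14; python3 -c "
from rig import bot;s=bot.read_state();print(s['force'],s['moment'])"
```

```text
[ 0.5635 -0.2379  0.1436] [ 0.0005 -0.      0.0036] yawy 10.56
[ 0.40952186 -0.74734677 -5.17969958] [-0.11853328  0.06296152  0.04204857]
```

At 0.1436 the underside is already below the pin's top with no added force, so the pin is in the hole. Continue down onto the pads.

{"api": "play_rows", "payload": {"motion": [[[0,0,0.0027,0,0,0],[0,0,0.004,0,0,0],[0,0,0.0053,0,0,0],[0,0,0.0053,0,0,0],[0,0,0.0053,0,0,0],[0,0,0.0053,0,0,0]]]}}

```text
time_s: 21.67
position: [0.5637, -0.2381, 0.1401]
tcp_rot: [[-0.183, 0.983, 0.001], [0.983, 0.183, -0.001], [-0.001, 0.0, -1.0]]
force: [-0.4, 0.2, -0.7]
opening: 0.249
grasp_force: 30.0
```

Converted, 0.004 m is 0.0053, 0.001 m is 0.0013.

{"api": "play_rows", "payload": {"motion": [[[0,0,0.0013,0,0,0],[0,0,0.0027,0,0,0],[0,0,0.004,0,0,0],[0,0,0.0053,0,0,0],[0,0,0.0053,0,0,0],[0,0,0.0053,0,0,0]]]}}

```text
time_s: 22.17
position: [0.5637, -0.2381, 0.1367]
tcp_rot: [[-0.183, 0.983, 0.001], [0.983, 0.183, -0.001], [-0.001, 0.001, -1.0]]
force: [-0.9, 0.8, 6.6]
opening: 0.248
grasp_force: 30.0
```

Converted, 0.005 m is 0.0067, 0.001 m is 0.0013.

{"api": "play_rows", "payload": {"motion": [[[0,0,0.0013,0,0,0],[0,0,0.0027,0,0,0],[0,0,0.004,0,0,0],[0,0,0.0053,0,0,0],[0,0,0.0067,0,0,0],[0,0,0.0067,0,0,0],[0,0,0.0067,0,0,0]]]}}

```text
time_s: 22.75
position: [0.5637, -0.2381, 0.1324]
tcp_rot: [[-0.183, 0.983, 0.001], [0.983, 0.183, -0.001], [-0.001, 0.001, -1.0]]
force: [-2.7, 0.6, 10.3]
opening: 0.25
grasp_force: 30.0
```

Converted, 0.002 m is 0.0027, 0.001 m is 0.0013.

{"api": "play_rows", "payload": {"motion": [[[0,0,0.0007,0,0,0],[0,0,0.0013,0,0,0],[0,0,0.002,0,0,0],[0,0,0.0027,0,0,0],[0,0,0.0027,0,0,0],[0,0,0.0027,0,0,0]]]}}

```text
time_s: 23.25
position: [0.5637, -0.2381, 0.132]
tcp_rot: [[-0.184, 0.983, 0.001], [0.983, 0.184, -0.001], [-0.002, 0.001, -1.0]]
force: [-5.4, 2.5, 18.6]
opening: 0.249
grasp_force: 30.0
```

Flat at 0.132 (it stopped there and the force jumped). I'll add a slight extra push, then check.

Converted, 0.001 m is 0.0013, 0.0005 m is 0.0007.

{"api": "play_rows", "payload": {"motion": [[[0,0,0.0007,0,0,0],[0,0,0.0013,0,0,0],[0,0,0.0013,0,0,0],[0,0,0.0013,0,0,0],[0,0,0.0013,0,0,0],[0,0,0.0013,0,0,0]]]}}

```text
time_s: 23.75
position: [0.5637, -0.2381, 0.132]
tcp_rot: [[-0.184, 0.983, 0.002], [0.983, 0.184, -0.002], [-0.002, 0.001, -1.0]]
force: [-6.5, 3.0, 22.9]
opening: 0.251
grasp_force: 30.0
```

```bash
python3 - <<'E'
from h import *
c=cap('scene');u=proj(c,[.5634,-.2374,.11])[0].astype(int)
cv2.imwrite('pics/g7.png',cv2.resize(c['frame'][u[1]-55:u[1]+45,u[0]-60:u[0]+60,::-1],None,fx=5,fy=5,interpolation=cv2.INTER_CUBIC))
s=bot.read_state();print(s['position'],s['force'],s['moment'])
E
```

```text
[ 0.56372226 -0.23809331  0.13201422] [-5.54396718  2.78457725 23.07025093] [0.43795872 1.42841525 0.03884024]
```

View pics/g7.png

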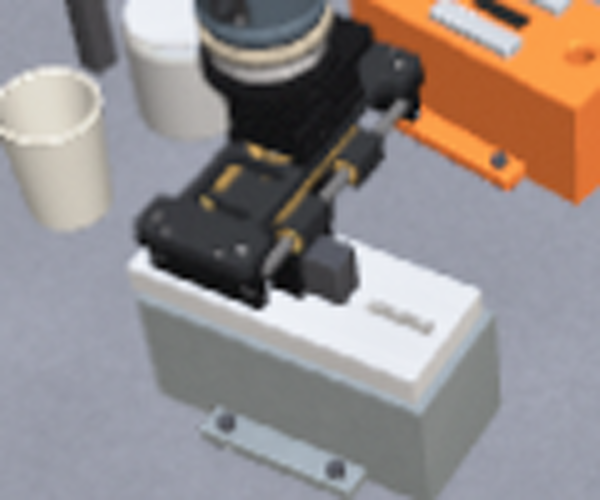

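The cover lies flat and in line on the grey block, from (130,265) to (485,300), held at the bar and pressed at 23 N.

```bash
python3 -c "
from rig import bot
print(bot.hand_in())"
```

```text
the job is handed in; nothing more can be done
None
```

I handed the job in with a rod in each pocket and the cover on the pin, pressed flat on the fixture and still gripped at about 23 N; no verdict came back.

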